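Shut and bolt the packed knife case

ROBOT

A 7-joint arm with a two-finger parallel gripper is mounted at the origin on the work surface. World frame = base frame: x ahead of the robot, y to its left, z up, the work surface at z = 0. Lengths are in m, angles in rad, forces in N, time in s.
With the tool pointing down it reaches from about 0.4 to 0.85 m from the base axis. Payload 4.5 kg.
Tool frame: the origin (TCP) lies at the very end of the fingers, on their centre line; the grasp point (between the pads) lies 19 mm behind it; z points along the fingers, y is the line along which they close (so a half turn about z gives the same grasp; the last joint's range is limited). The gripper opens to 85 mm and grips with 20 to 120 N. Pads are 22 mm wide; open, the fingers measure 114 mm over their backs; the gripper's body (76 mm by 85 mm) begins 54 mm behind the grasp point. The pads swing forward as they close: fully open they stand 13 mm farther back than shut.
Start: joints at [1.226, 0.689, -0.195, 1.565, 0.157, 0.902, -0.215], TCP at [0.231, -0.581, 0.193] pointing down, gripper open.
Joint ranges: [-3.01, 3.01], [-0.46, 2.08], [-1.47, 1.51], [0.13, 2.56], [-1, 4.14], [0.04, 2.09], [-2.66, 2.66]. Speed limits (rad/s): [2.57, 2.57, 3.14, 3.14, 3.14, 3.14, 3.14].

INTERFACE

Orientations are given as a unit quaternion [x, y, z, w].
In Python, from bench import bot gives the robot as it stands.
- The arm moves only by the tool move_arm, never from a script. Its argument "series" is a list of rows, each a list of 7 numbers: the turn, a rotation vector about the tool's x, y, z in rad, then the shift along the tool's x, y, z in m, then the opening in per cent of the stroke, from 0 (shut) to 100 (fully open). A call has 1 to 10 rows; each row is the pose to reach, as a shift and turn from the pose commanded when the call began, along the tool's axes at that moment; what a row does not reach only later rows make up. A row lasts 1/12 s, in which the tool goes at most 41.7 mm and 7.16 degrees, less where a joint would pass 70% of its speed; a pose out of reach is approached as far as the arm can. A call with a gripper value outside its range is refused whole. The fingers move at their own pace and stop on an object; "newtons" is the grip in N (left out, the last holds). Time passes only in rows, so rows that repeat a pose let the fingers close. It gives the time, the measured TCP pose, the force, the opening and the grip force at its end, in the units of the state.
- bot.get_state(): the state, without advancing time (a new reading comes with each control period).
- bot.snapshot(name): name is "side" or "top" or "wrist"; returns a dict with "image" (400x640x3 uint8, red, green, blue), "vfov" (degrees; the focal length in pixels is half the picture's height over the tangent of half this angle, whatever the lens; pixels are square), "cx", "cy" (the principal point, pixels), "pose" (4x4, takes a point from camera to world coordinates); the wrist camera has in their place "mount" (4x4, takes a point from camera to tool coordinates, whose origin is the TCP and whose axes are the flange's). Camera axes: x right, y down, z forward; pixel columns grow to the right and rows downward; lengths in m; the calibration is good to about 2 mm. A picture is of the moment at which its call begins: read the wrist's pose just before it. There is no depth.
- bot.hand_in(): hands the job in; it is judged then, once.
Trained networks look in the newest picture that a camera, given by its name, has taken for a name from the list of things; names that differ only in an ending like _2 or _b are one class to them, and where a whole thing is asked for, a point or a joint stands for the part that bears it (a point fixed in the world has none). Each returns a list of dicts, best first, with "p" (0 to 1); they miss things now and then, are a little off and sometimes report something else, mostly with a low value. They report only what shows in the picture. A call takes as long as a camera call. They do not tell look-alikes from the thing itself.
- bot.search_frame(name, camera): "extent" ([left, top, right, bottom] in pixels, round what is visible of it).
- bot.silhouettes(name, camera): "region" (400x640 bool, what is visible of it) and "extent" ([left, top, right, bottom] in pixels, round what is visible of it).
- bot.mark_of(name, camera): "pixel" ([row, column] in pixels: a listed point, or the origin of a listed thing).
The state is a dict: "t": time; "joints": joint angles; "qd": joint speeds; "joint_efforts": joint torques, N m; "tool_pos": TCP position; "tcp_rot": TCP orientation; "ft_force": force on the tool from outside, world axes, zero at the start; "ft_torque": the same for the moment, N m; "finger_gap": opening from 0.0 (shut) to 1.0 (fully open); "finger_force": force on a finger pad.
Only numpy, scipy, OpenCV 4.12 (cv2) and the standard library are available. Lean on these libraries where they do the work, as an engineer would, in place of code of your own. Each camera call takes 0.05 s, during which the arm holds its last target. There are 200 camera calls.

TASK

One of the two open wooden cases holds a finished knife. Using only the fingertips, gently fold that case's lid down until it is fully shut, without slamming it, then push the bolt on its front all the way across to lock it. Leave the knife lying in its case, and leave the other case and everything else on the bench as they are; nothing is to be picked up.

Things in the scene. Friction and masses are not known exactly. Their poses are not given: they have to be found in the camera images.
- case_a: Wooden knife case, fixed: open box 150 mm deep (own x), 280 wide (own y), 60 high, walls and floor 8 mm, origin at the centre of its underside. Its front looks along its own -x, towards the robot; yaw up to 13 degrees. On its front a wooden ledge, 30 mm deep, 200 wide, top 42 mm above the table, carries a steel slide bolt in two guides that reach 54 mm up. The knife lies in it.
- case_b: A second case of the same shape, size, lid and bolt, with its lid open as well; it holds only a white handle blank. To be left alone. The two cases stand side by side, either one on the left.
- knife: Finished knife, 230 mm long, dark handle 22 x 20 mm, blade 3 mm thick, lying loose on the floor of case_a, along the case's y. Origin on its underside near where blade and handle meet.
- lid_a (a joint): Lid of case_a: flat board 150 x 280 mm, 10 mm thick, hinged along the back (+x) top edge of the case, axis along the case's y. rad: 0 = shut flat on the rim (top face 70 mm above the table), grows as it opens up and back; limit 1.9, starts at 1.3 to 1.7. Stiff hinge: stays at any angle and follows a push of 3 to 6 N near its free edge.
- lid_a_edge (a point): Middle of the free (front) edge of lid_a, on its outer face (the top face when shut). A steel hook (the bolt's keeper) sticks out 25 mm from this edge, 55 mm to the +y side of the middle.
- lid_a_hinge (a point): Middle of lid_a's hinge line, on the lid's inner face (outer face is 10 mm from it): 75 mm behind the case's centre, 60 mm above the table. The free edge is 150 mm from it.
- bolt_a (a joint): Slide bolt on the ledge in front of case_a, m along the case's +y: 0 = fully drawn back, 0.040 = fully across at its end stop, through the lid's keeper. Starts at 0 to 0.014. Friction: moves with about 2 to 3 N, stays where left.
- bolt_a_stud (a point): Top centre of the bolt's upright steel stud: 12 mm diameter, standing 53 mm above the ledge (its top 95 mm above the table, 25 mm above the shut lid's top), 14 mm in front of the case's front face; it travels along the case's +y with the bolt, from 20 mm on the -y side of the case's middle to 20 mm on the +y side.
- lid_b_edge (a point): Middle of the free edge of the lid of case_b, outer face. Not to be moved.
- bolt_b_stud (a point): Top of the stud of case_b's bolt. Not to be moved.
- blank_b: Turned white knife-handle blank, 28 mm diameter, 100 mm tall, standing upright in case_b.
- blank_c: Turned black handle blank, 28 mm diameter, 100 mm tall, standing on the table between the two cases.
- tin: Round aluminium tin, 52 mm diameter, 42 mm high, standing on the table in front of case_a's ledge.
- glue: White bottle, 48 mm diameter, 130 mm high, standing behind the cases.
- stone: Grey sharpening stone, 150 x 50 x 25 mm, lying in front, to the robot's right.
- hammer: Hammer lying on the table, front left.
- brush: Brush lying on the table in front, in the middle.
Things that resemble listed ones, but are neither listed nor needed, are in the scene too. What is shaped like the knife but blue is not meant.

How it is judged:
On the way, in this order (a step that is already met when the one before it is completed fails the run):
1. the lid of the case with the knife is shut while its bolt is still drawn back (value of joint lid_a below 0.05 rad and value of joint bolt_a below 0.025 m), for 0.2 s.
2. the bolt is pushed fully across with the lid shut (value of joint lid_a below 0.05 rad and value of joint bolt_a above 0.034 m), for 0.2 s.
At the end, for the whole second after the job is handed in: The lid of case_a is shut (under 0.05 rad) and its bolt is across (over 34 of its 40 mm), the knife lies at rest in case_a, and case_b's lid edge and bolt are where they were (within 20 mm and 6 mm) (all of step 2 and linear speed of knife below 0.02 m/s and z of knife in the frame of case_a between 0 and 0.03 m and x of knife in the frame of case_a between -0.065 and 0.065 m and not (distance of lid_b_edge from where it was at the start of the episode above 0.02 m or distance of bolt_b_stud from where it was at the start of the episode above 0.006 m)); the robot touches nothing.
It fails at once if the lid is slammed (faster than 2.5 rad/s downwards) (velocity of joint lid_a below -2.5 rad/s).
It fails at once if the bolt is pushed across (over 25 mm) before the lid is down (value of joint bolt_a above 0.025 m and value of joint lid_a above 0.1 rad).
It fails at once if the other case's lid or bolt is moved (over 20 mm, 6 mm) (distance of lid_b_edge from where it was at the start of the episode above 0.02 m or distance of bolt_b_stud from where it was at the start of the episode above 0.006 m).
It fails at once if the knife is lifted out of its place or shifted over 40 mm (z of knife in the frame of case_a above 0.03 m or distance of knife from where it was at the start of the episode above 0.04 m).
It fails at once if a bystander is moved over 30 mm, or lifted (distance of any of blank_b, blank_c, tin, glue, stone, hammer, brush from where it was at the start of the episode above 0.03 m).
It also fails if it takes over 45 s, if anything falls off the work surface, if the arm or the gripper's body presses on something with over 40 N, if the wrist force passes 120 N, or if a joint passes its speed limit or range.

## Working session

There is one attempt and no reset: what is moved stays moved. The work goes in short steps, Python scripts to look and compute and a tool call to move; the robot and the scene stay as the last step left them, time stands still between calls to the robot, and variables do not carry over. Pictures are saved under pics/ and viewed, at most 13 in all, crops included, and the job is handed in when it is done.

Besides the shell and the picture viewer there is one more tool, called after ">>>" as name(argument=value, ...), one argument or row to a line, values as JSON. move_arm: Moves the arm, as the interface text tells. Its arguments: {"type":"object","properties":{"series":{"type":"array"},"newtons":{"type":"number"}},"required":["series"]}

```bash
mkdir -p pics; python3 - <<'E'
from bench import bot
import cv2,pickle,numpy as np
np.set_printoptions(precision=3,suppress=True)
print(bot.get_state())
for c in ("top","side"):
    s=bot.snapshot(c); pickle.dump(s,open(c+".pkl","wb"))
    cv2.imwrite(f"pics/{c}0.png",s["image"][...,::-1]); print(c,s["vfov"],s["cx"],s["cy"],s["pose"])
    for n in ("knife","lid_a_edge","bolt_a_stud","case_a","lid_a_hinge","blank_b","blank_c","tin"):
        print(n,[(round(d["p"],2),np.round(d["pixel"])) for d in bot.mark_of(n,c)])
E
```

```text
{'t': 0.0, 'joints': array([ 1.226,  0.69 , -0.195,  1.566,  0.157,  0.902, -0.215]), 'qd': array([ 0.   , -0.   , -0.001, -0.001,  0.   ,  0.001, -0.001]), 'joint_efforts': array([  0.   , -53.96 ,  -1.266, -15.854,   0.009,   0.01 ,  -0.   ]), 'tool_pos': array([ 0.231, -0.58 ,  0.192]), 'tcp_rot': array([ 0.982,  0.188, -0.   , -0.001]), 'ft_force': array([-0.303, -0.171,  0.291]), 'ft_torque': array([0.038, 0.034, 0.028]), 'finger_force': 0.0, 'finger_gap': 1.00269693755867}
top 45.89954567898469 323.9060802488967 189.6242602527532 [[ 0.006 -0.997  0.077  0.451]
 [-1.    -0.007 -0.009 -0.   ]
 [ 0.009 -0.077 -0.997  1.478]
 [ 0.     0.     0.     1.   ]]
knife [(0.8, array([116., 248.])), (0.74, array([266., 457.])), (0.65, array([189., 252.]))]
lid_a_edge [(0.55, array([164., 248.])), (0.2, array([197., 248.]))]
bolt_a_stud [(0.54, array([227., 241.]))]
case_a [(0.72, array([198., 251.])), (0.69, array([204., 401.]))]
lid_a_hinge [(0.83, array([172., 251.]))]
blank_b [(0.53, array([197., 395.])), (0.41, array([192., 317.]))]
blank_c [(0.53, array([197., 395.])), (0.41, array([192., 317.]))]
tin [(0.75, array([247., 240.])), (0.4, array([228., 240.]))]
side 53.76705161200081 320.63822652369186 202.86050387724927 [[ 0.933 -0.263  0.246  0.278]
 [-0.36  -0.654  0.666 -0.716]
 [-0.014 -0.71  -0.704  0.83 ]
 [ 0.     0.     0.     1.   ]]
knife [(0.76, array([152., 366.])), (0.74, array([170., 301.]))]
lid_a_edge [(0.59, array([116., 322.]))]
bolt_a_stud [(0.6, array([158., 264.]))]
case_a [(0.98, array([178., 297.])), (0.73, array([295., 350.]))]
lid_a_hinge [(0.69, array([161., 317.]))]
blank_b [(0.92, array([288., 349.])), (0.57, array([220., 325.]))]
blank_c [(0.92, array([288., 349.])), (0.57, array([220., 325.]))]
tin [(0.69, array([185., 245.]))]
```

View pics/top0.png

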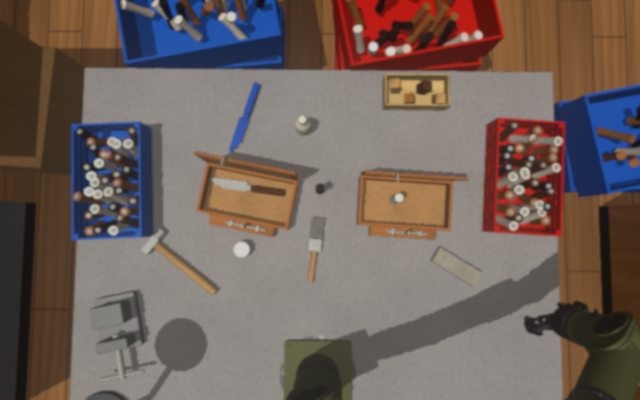

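View pics/side0.png

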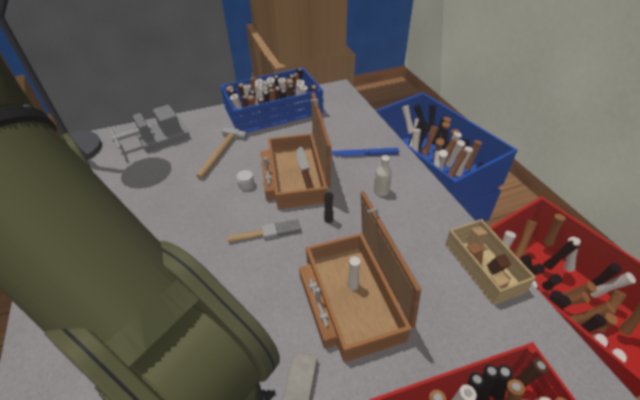

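The knife is in the left case (top view around col 248, row 190), so that one is case_a, with a yaw of about -8°. The tin sits in front of its ledge at (242, 249). Next I'll look at an enlarged crop.

```bash
cat > h.py <<'E'
import numpy as np,pickle,cv2
np.set_printoptions(precision=3,suppress=True)
def ray(s,u,v,P=None):
    P=s["pose"] if P is None else P
    f=200/np.tan(np.radians(s["vfov"])/2)
    d=P[:3,:3]@np.array([(u-s["cx"])/f,(v-s["cy"])/f,1]); return P[:3,3],d
def atz(s,u,v,z,P=None):
    o,d=ray(s,u,v,P); return o+d*(z-o[2])/d[2]
def tri(*rs):
    A=np.zeros((3,3));b=np.zeros(3)
    for o,d in rs:
        d=d/np.linalg.norm(d);M=np.eye(3)-np.outer(d,d);A+=M;b+=M@o
    return np.linalg.solve(A,b)
def proj(s,p,P=None):
    P=s["pose"] if P is None else P
    f=200/np.tan(np.radians(s["vfov"])/2)
    q=P[:3,:3].T@(np.asarray(p)-P[:3,3]); return np.array([s["cx"]+f*q[0]/q[2],s["cy"]+f*q[1]/q[2]])
E
python3 - <<'E'
from h import *
t=pickle.load(open("top.pkl","rb"));s=pickle.load(open("side.pkl","rb"))
for n,a,b in (("edge",(248,164),(322,116)),("stud",(241,227),(264,158)),("hinge",(251,172),(317,161)),("case",(251,198),(297,178)),("knife",(252,189),(301,170)),("tin",(240,247),(245,185)),("blankc",(317,192),(325,220))):
    print(n,tri(ray(t,*a),ray(s,*b)))
print(atz(t,251,198,0),atz(t,240,247,0.0),atz(t,320,188,0.1))
c=cv2.resize(t["image"][140:265,180:340],None,fx=5,fy=5,interpolation=cv2.INTER_CUBIC)[:600]
d=cv2.resize(s["image"][90:215,225:385],None,fx=5,fy=5,interpolation=cv2.INTER_CUBIC)[:600]
cv2.imwrite("pics/c.png",c[...,::-1]);cv2.imwrite("pics/d.png",d[...,::-1])
E
```

```text
edge [0.62  0.192 0.214]
stud [0.447 0.23  0.087]
hinge [0.613 0.211 0.04 ]
case [ 0.54   0.216 -0.013]
knife [0.56 0.21 0.02]
tin [ 0.381  0.249 -0.017]
blankc [ 0.558  0.008 -0.012]
[0.537 0.215 0.   ] [0.384 0.246 0.   ] [ 0.561 -0.001  0.1  ]
```

View pics/c.png

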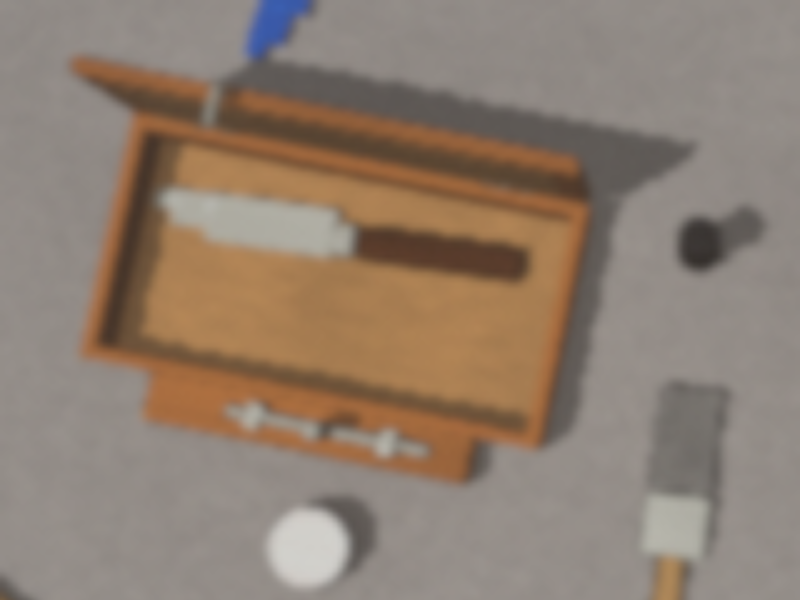

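View pics/d.png

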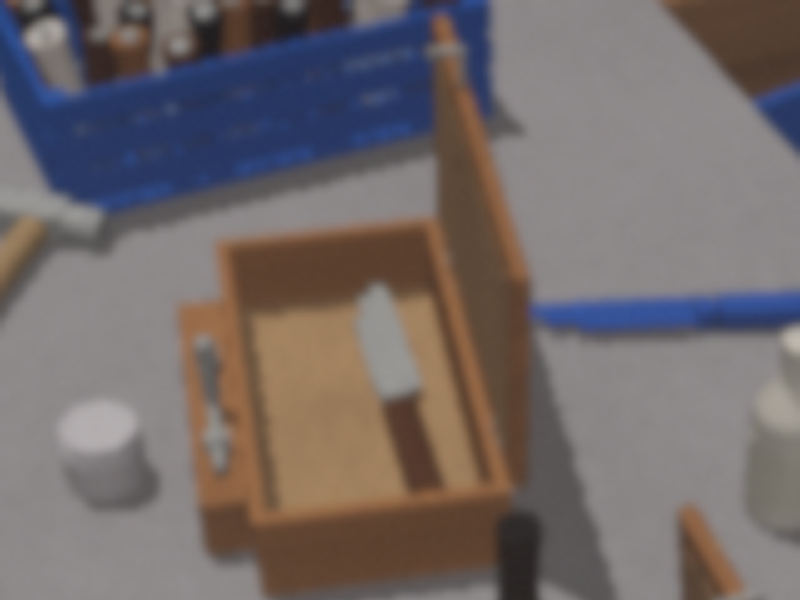

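```bash
cat > g.py <<'E'
from h import *
from scipy.optimize import least_squares
t=pickle.load(open("top.pkl","rb"));s=pickle.load(open("side.pkl","rb"))
T=lambda u,v:(180+u/5,140+v/5); S=lambda u,v:(225+u/5,90+v/5)
H=.06
pts=[(-.075,.14,H,t,T(85,354)),(-.075,-.14,H,t,T(540,446)),(.075,-.14,H,t,T(588,205)),(.075,.14,H,t,T(138,116)),
(-.075,.14,H,s,S(220,243)),(-.075,-.14,H,s,S(254,520)),(-.105,.1,.042,t,T(147,418)),(-.105,-.1,.042,t,T(465,480)),(-.105,.1,.042,s,S(182,306))]
def W(p,x,y,z):
    c,q=np.cos(p[2]),np.sin(p[2]); return np.array([p[0]+c*x-q*y,p[1]+q*x+c*y,z])
def lid(p,a,y,o): # a angle, outer offset o, r
    r=.15; return W(p,.075-r*np.cos(a)+o*np.sin(a),y,.06+r*np.sin(a)+o*np.cos(a))
def f(p): 
    return np.concatenate([proj(c,W(p,x,y,z))-uv for x,y,z,c,uv in pts])
p=least_squares(f,[.54,.21,-.17]).x
E
python3 - <<'E'
from g import *
print(p,np.degrees(p[2]));print(f(p).reshape(-1,2))
for a in (1.3,1.4,1.5,1.6,1.7):
    print(a,[ (proj(c,lid(p,a,y,o))-off)*5 for c,off in((t,(180,140)),(s,(225,90))) for y,o in ((.14,0.01),(-.14,.01),(.14,0))])
print("stud0,stud40",W(p,-.089,-.02,.095),W(p,-.089,.02,.095))
for q in (0,.014): print(proj(t,W(p,-.089,-.02+q,.095)),proj(s,W(p,-.089,-.02+q,.095)))
print("keeper",W(p,-.1,.055,.065),"tin",atz(t,240,247,0),atz(t,180+308/5,140+545/5,.042))
E
```

```text
[ 0.541  0.215 -0.194] -11.087939875980657
[[-0.126 -0.254]
 [ 0.498 -0.06 ]
 [ 1.046 -0.8  ]
 [ 0.152 -1.385]
 [-1.601 -1.308]
 [-0.546  0.038]
 [-0.224 -0.516]
 [ 0.905  0.228]
 [-1.552 -1.347]]
1.3 [array([ 62.271, 127.06 ]), array([569.798, 229.759]), array([ 59.687, 145.014]), array([378.262,  18.822]), array([452.633, 285.936]), array([363.14 ,  24.282])]
1.4 [array([67.163, 99.755]), array([575.158, 202.51 ]), array([ 63.999, 117.923]), array([401.727,  13.042]), array([480.56 , 279.039]), array([386.167,  17.122])]
1.5 [array([72.858, 72.536]), array([580.724, 175.227]), array([69.154, 90.673]), array([425.517,   9.417]), array([508.789, 274.434]), array([409.717,  12.068])]
1.6 [array([79.278, 45.771]), array([586.419, 148.278]), array([75.086, 63.632]), array([449.333,   7.989]), array([536.948, 272.173]), array([433.492,   9.181])]
1.7 [array([86.333, 19.818]), array([592.167, 122.025]), array([81.712, 37.165]), array([472.878,   8.762]), array([564.674, 272.27 ]), array([457.193,   8.49 ])]
stud0,stud40 [0.45  0.213 0.095] [0.458 0.252 0.095]
[246.412 225.76 ] [265.696 158.973]
[241.711 224.806] [265.34  156.118]
keeper [0.454 0.288 0.065] tin [0.384 0.246 0.   ] [0.38  0.234 0.042]
```

>>> move_arm(
  series=[
    [0, 0, 0.12, 0, 0, -0.04, 0],
    [0, 0, 0.24, 0, 0, -0.08, 0],
    [0, 0, 0.36, 0, 0, -0.12, 0],
    [0, 0, 0.48, 0, 0, -0.16, 0],
    [0, 0, 0.573, 0.01, -0.01, -0.19, 0],
    [0, 0, 0.573, 0.04, -0.035, -0.19, 0],
    [0, 0, 0.573, 0.07, -0.06, -0.19, 0],
    [0, 0, 0.573, 0.1, -0.085, -0.19, 0],
    [0, 0, 0.573, 0.13, -0.11, -0.19, 0],
    [0, 0, 0.573, 0.16, -0.135, -0.19, 0],
  ],
)

```text
t: 1.73
tool_pos: [0.3304, -0.3942, 0.3829]
tcp_rot: [0.995, -0.097, 0.0, 0.0]
ft_force: [1.6, -0.2, -0.4]
finger_gap: 0.002
finger_force: 0.0
```

>>> move_arm(
  series=[
    [0, 0, 0, 0.012, -0.036, 0, 0],
    [0, 0, 0, 0.024, -0.072, 0, 0],
    [0, 0, 0, 0.036, -0.108, 0, 0],
    [0, 0, 0, 0.048, -0.144, 0, 0],
    [0, 0, 0, 0.06, -0.18, 0, 0],
    [0, 0, 0, 0.072, -0.216, 0, 0],
    [0, 0, 0, 0.084, -0.252, 0, 0],
    [0, 0, 0, 0.096, -0.288, 0, 0],
    [0, 0, 0, 0.108, -0.324, 0, 0],
    [0, 0, 0, 0.12, -0.36, 0, 0],
  ],
)

```text
t: 2.57
tool_pos: [0.5176, -0.0643, 0.3829]
tcp_rot: [0.995, -0.097, 0.0, 0.0]
ft_force: [0.4, -1.2, 0.2]
finger_gap: 0.0
finger_force: 0.0
```

>>> move_arm(
  series=[
    [0, 0, 0, 0.012, -0.036, 0, 0],
    [0, 0, 0, 0.024, -0.072, 0, 0],
    [0, 0, 0, 0.036, -0.108, 0, 0],
    [0, 0, 0, 0.048, -0.144, 0, 0],
    [0, 0, 0, 0.06, -0.18, 0, 0],
    [0, 0, 0, 0.072, -0.216, 0, 0],
    [0, 0, 0, 0.084, -0.252, 0, 0],
    [0, 0, 0, 0.095, -0.279, 0, 0],
    [0, 0, 0, 0.095, -0.279, 0.02, 0],
    [0, 0, 0, 0.095, -0.279, 0.04, 0],
  ],
)

```text
t: 3.4
tool_pos: [0.6651, 0.1929, 0.3422]
tcp_rot: [0.995, -0.095, 0.001, -0.001]
ft_force: [0.1, -0.7, -0.7]
finger_gap: 0.004
finger_force: 0.0
```

```bash
python3 - <<'E'
from g import *
from bench import bot
from scipy.spatial.transform import Rotation as R
st=bot.get_state(); print(st["tool_pos"],st["joints"],st["t"])
P=np.eye(4);P[:3,:3]=R.from_quat(st["tcp_rot"]).as_matrix();P[:3,3]=st["tool_pos"]
w=bot.snapshot("wrist");w["P"]=P@w["mount"];pickle.dump(w,open("w.pkl","wb"))
cv2.imwrite("pics/w1.png",w["image"][...,::-1])
for n in ("lid_a_edge","bolt_a_stud"):print(n,[(round(d["p"],2),d["pixel"]) for d in bot.mark_of(n,"wrist")])
for a in(1.5,1.55,1.6):print(a,proj(w,lid(p,a,0,.01),w["P"]),proj(w,lid(p,a,-.14,.01),w["P"]))
print(proj(w,W(p,-.089,-.01,.095),w["P"]),proj(w,W(p,-.075,-.14,.06),w["P"]))
E
```

```text
[0.665 0.193 0.342] [-0.25   0.681 -0.221  1.097  0.14   1.374 -2.211] 3.4
lid_a_edge [(0.68, [218.1, 323.7])]
bolt_a_stud []
1.5 [323.285 228.173] [455.124 228.624]
1.55 [323.315 221.448] [455.891 221.895]
1.6 [323.343 214.551] [456.517 214.993]
[328.993 300.175] [407.352 280.771]
```

View pics/w1.png

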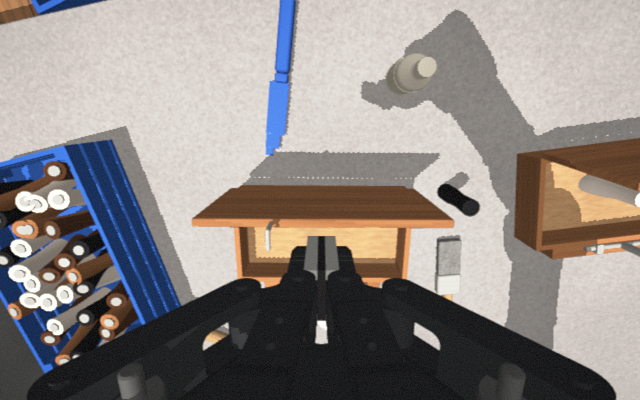

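>>> move_arm(
  series=[
    [0, 0, 0, 0, 0, 0.035, 0],
    [0, 0, 0, 0, 0, 0.07, 0],
    [0, 0, 0, 0, 0, 0.105, 0],
    [0, 0, 0, 0, 0, 0.135, 0],
    [0, 0, 0, 0, 0, 0.152, 0],
    [0, 0, 0, -0.008, 0, 0.152, 0],
    [0, 0, 0, -0.016, 0, 0.152, 0],
    [0, 0, 0, -0.024, 0, 0.152, 0],
    [0, 0, 0, -0.024, 0, 0.152, 0],
  ],
)

```text
t: 4.3
tool_pos: [0.6401, 0.1949, 0.1925]
tcp_rot: [0.995, -0.097, 0.001, -0.001]
ft_force: [-0.5, 0.2, 0.2]
finger_gap: 0.001
finger_force: 0.0
```

```bash
python3 - <<'E'
from g import *
from bench import bot
st=bot.get_state();q=st["tool_pos"];c,s_=np.cos(p[2]),np.sin(p[2])
d=q[:2]-p[:2];print("case xy",c*d[0]+s_*d[1],-s_*d[0]+c*d[1],q[2],st["ft_force"])
for a in np.arange(1.55,-.05,-.08):
    r=.13;print(round(a,2),np.round([.086-r*np.cos(a)+.01*np.sin(a),.06+r*np.sin(a)+.01*np.cos(a)],3))
E
```

```text
case xy 0.10105612073770177 -0.000983838923236318 0.19245151588514875 [-0.457  0.246  0.248]
1.55 [0.093 0.19 ]
1.47 [0.083 0.19 ]
1.39 [0.072 0.19 ]
1.31 [0.062 0.188]
1.23 [0.052 0.186]
1.15 [0.042 0.183]
1.07 [0.032 0.179]
0.99 [0.023 0.174]
0.91 [0.014 0.169]
0.83 [0.006 0.163]
0.75 [-0.002  0.156]
0.67 [-0.01   0.149]
0.59 [-0.016  0.141]
0.51 [-0.023  0.132]
0.43 [-0.028  0.123]
0.35 [-0.033  0.114]
0.27 [-0.037  0.104]
0.19 [-0.04   0.094]
0.11 [-0.042  0.084]
0.03 [-0.044  0.074]
```

>>> move_arm(
  series=[
    [0, 0, 0, -0.008, 0, 0.002, 0],
    [0, 0, 0, -0.018, 0, 0.002, 0],
    [0, 0, 0, -0.029, 0, 0.002, 0],
    [0, 0, 0, -0.039, 0, 0.004, 0],
    [0, 0, 0, -0.049, 0, 0.006, 0],
    [0, 0, 0, -0.059, 0, 0.009, 0],
    [0, 0, 0, -0.069, 0, 0.013, 0],
    [0, 0, 0, -0.078, 0, 0.018, 0],
    [0, 0, 0, -0.087, 0, 0.023, 0],
    [0, 0, 0, -0.095, 0, 0.029, 0],
  ],
)

```text
t: 5.13
tool_pos: [0.5483, 0.2127, 0.163]
tcp_rot: [0.995, -0.097, 0.001, -0.001]
ft_force: [0.2, -0.9, -0.1]
finger_gap: 0.002
finger_force: 0.0
```

```bash
python3 - <<'E'
from g import *
from bench import bot
st=bot.get_state();print(st["ft_force"])
s=bot.snapshot("side");print([(round(d["p"],2),d["pixel"]) for d in bot.mark_of("lid_a_edge","side")])
cv2.imwrite("pics/s1.png",cv2.resize(s["image"][60:260,200:440],None,fx=3,fy=3,interpolation=cv2.INTER_CUBIC)[...,::-1])
E
```

```text
[ 0.207 -0.877 -0.068]
[(0.6, [117.1, 318.1])]
```

View pics/s1.png

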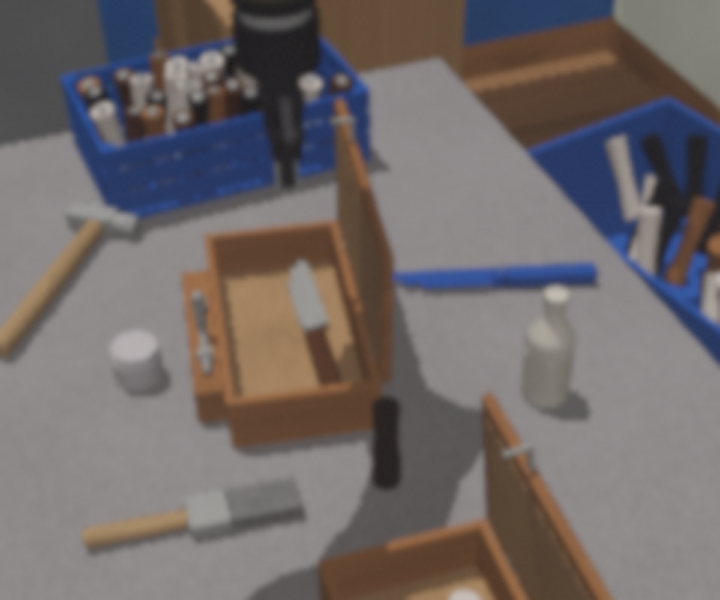

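```bash
python3 - <<'E'
from g import *
from bench import bot
st=bot.get_state();q=st["tool_pos"];print(q,proj(s,q),proj(t,q))
x=bot.snapshot("side");print(np.abs(x["pose"]-s["pose"]).max(),x["cx"],x["cy"],x["vfov"])
T=bot.snapshot("top");print(np.abs(T["pose"]-t["pose"]).max())
print([proj(s,lid(p,a,0,.01)) for a in (1.5,1.55,1.6)])
cv2.imwrite("pics/t1.png",cv2.resize(T["image"][130:260,180:340],None,fx=5,fy=5,interpolation=cv2.INTER_CUBIC)[:600,:,::-1])
E
```

```text
[0.547 0.213 0.162] [295.057 133.126] [243.356 190.996]
0.0 320.63822652369186 202.86050387724927 53.76705161200081
0.0
[array([317.707, 116.084]), array([320.293, 115.848]), array([322.869, 115.727])]
```

View pics/t1.png

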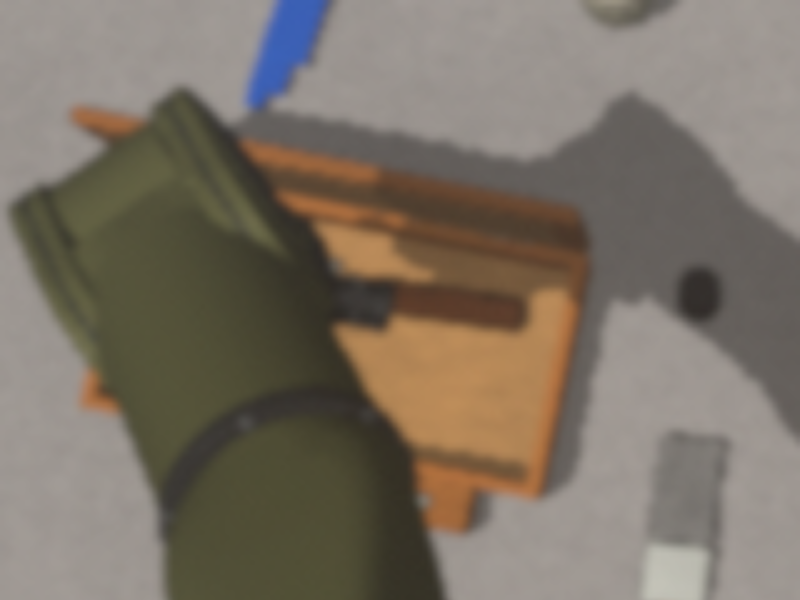

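```bash
python3 - <<'E'
from g import *
w=pickle.load(open("w.pkl","rb"))
print(w["mount"],w["vfov"],w["cx"],w["cy"])
for d in (0,-.02,-.04): print(d,[proj(w,(x,0,d),w["mount"]) for x in (-.011,0,.011)])
q=np.array([.547,.213,.162])
for d in (0,.01,.02,.03,.04,.05): print(d,proj(s,q+[0,0,d]),proj(t,q+[0,0,d]))
im=w["image"][200:280,280:360].astype(int).mean(2)
print(im[20:80:3,41])
E
```

```text
[[-0.001 -0.963 -0.268  0.068]
 [ 1.    -0.    -0.001 -0.   ]
 [ 0.001 -0.268  0.963 -0.181]
 [ 0.     0.     0.     1.   ]] 65.10171208406254 321.03147867422894 198.3527391009884
0 [array([321.436, 242.739]), array([321.433, 226.142]), array([321.43 , 209.029])]
-0.02 [array([321.458, 257.148]), array([321.455, 238.948]), array([321.451, 220.116])]
-0.04 [array([321.484, 275.103]), array([321.481, 254.964]), array([321.478, 234.038])]
0 [295.165 133.071] [243.276 190.85 ]
0.01 [294.959 130.204] [242.694 190.582]
0.02 [294.751 127.302] [242.104 190.311]
0.03 [294.539 124.364] [241.505 190.035]
0.04 [294.326 121.389] [240.897 189.754]
0.05 [294.109 118.377] [240.278 189.469]
[140.    151.333 159.667 198.333 198.333 181.333  19.333  29.     22.
  26.333  22.667  21.     23.667  17.333  28.     21.333  22.333  38.667
  41.     35.333]
```

Side and top views show the lid hasn't moved from about 1.55. The fingertip shows at side pixel (296, 122), but the TCP projects to row 133. So the real tips end about 40 mm above the reported TCP, and they passed over the lid. I'll go back behind the lid and come in lower, checking for contact.

>>> move_arm(
  series=[
    [0, 0, 0, 0, 0, -0.03, 0],
    [0, 0, 0, 0, 0, -0.06, 0],
    [0, 0, 0, 0.03, 0, -0.065, 0],
    [0, 0, 0, 0.06, 0, -0.065, 0],
    [0, 0, 0, 0.09, 0, -0.065, 0],
    [0, 0, 0, 0.12, 0, -0.065, 0],
    [0, 0, 0, 0.12, 0, -0.035, 0],
    [0, 0, 0, 0.12, 0, -0.01, 0],
    [0, 0, 0, 0.12, 0, 0.005, 0],
    [0, 0, 0, 0.12, 0, 0.01, 0],
  ],
)

```text
t: 6.17
tool_pos: [0.6645, 0.1878, 0.1491]
tcp_rot: [0.995, -0.097, -0.002, 0.001]
ft_force: [0.4, -0.3, -0.9]
finger_gap: -0.002
finger_force: 0.0
```

>>> move_arm(
  series=[
    [0, 0, 0, 0, 0, 0, 0],
    [0, 0, 0, -0.008, 0, 0, 0],
    [0, 0, 0, -0.016, 0, 0, 0],
    [0, 0, 0, -0.024, 0, 0, 0],
    [0, 0, 0, -0.032, 0, 0, 0],
    [0, 0, 0, -0.038, 0, 0, 0],
    [0, 0, 0, -0.044, 0, 0, 0],
  ],
)

```text
t: 6.75
tool_pos: [0.624, 0.1979, 0.1535]
tcp_rot: [0.995, -0.097, 0.003, -0.001]
ft_force: [4.1, 0.1, 2.9]
finger_gap: 0.001
finger_force: 1.7
```

```bash
python3 - <<'E'
from g import *
from bench import bot
st=bot.get_state();q=st["tool_pos"];print(q,st["ft_force"],proj(s,q))
x=bot.snapshot("side");print([(round(d["p"],2),d["pixel"]) for d in bot.mark_of("lid_a_edge","side")])
for a in (1.55,1.45,1.35,1.25,1.15):print(a,proj(s,lid(p,a,0,.01)))
cv2.imwrite("pics/s2.png",cv2.resize(x["image"][60:260,200:440],None,fx=3,fy=3,interpolation=cv2.INTER_CUBIC)[...,::-1])
E
```

```text
[0.624 0.198 0.154] [4.146 0.079 2.852] [321.581 132.466]
[(0.9, [117.1, 317.1]), (0.2, [287.5, 317.9])]
1.55 [320.293 115.848]
1.45 [315.122 116.434]
1.35 [309.981 117.47 ]
1.25 [304.937 118.945]
1.15 [300.054 120.84 ]
```

View pics/s2.png

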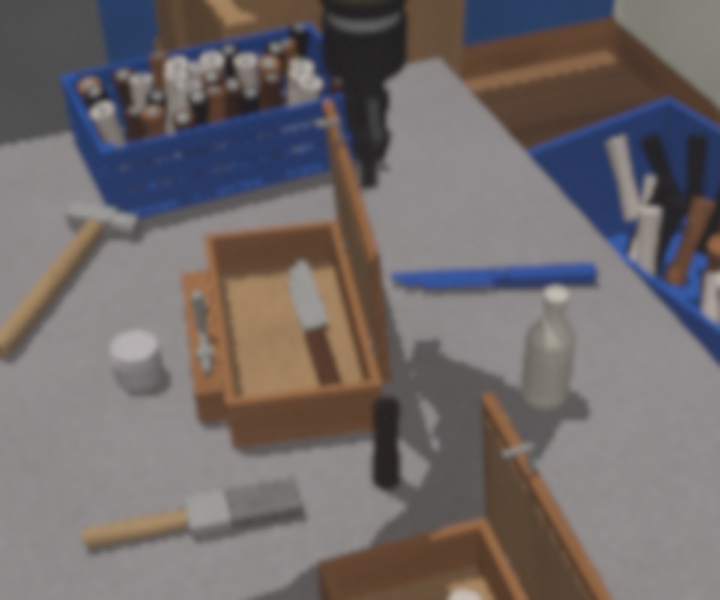

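The finger is now against the lid with about 4 N, and the lid has started to turn (edge shifted left in the side view, about 1.47 rad). I'll follow the arc.

>>> move_arm(
  series=[
    [0, 0, 0, -0.011, 0, 0, 0],
    [0, 0, 0, -0.021, 0, 0.002, 0],
    [0, 0, 0, -0.031, 0, 0.004, 0],
    [0, 0, 0, -0.041, 0, 0.007, 0],
    [0, 0, 0, -0.051, 0, 0.011, 0],
    [0, 0, 0, -0.06, 0, 0.016, 0],
    [0, 0, 0, -0.069, 0, 0.021, 0],
    [0, 0, 0, -0.077, 0, 0.027, 0],
    [0, 0, 0, -0.085, 0, 0.034, 0],
    [0, 0, 0, -0.093, 0, 0.041, 0],
  ],
)

```text
t: 7.68
tool_pos: [0.5307, 0.216, 0.1107]
tcp_rot: [0.995, -0.097, 0.0, -0.0]
ft_force: [3.0, -0.1, 0.4]
finger_gap: 0.004
finger_force: 1.1
```

```bash
python3 - <<'E'
from g import *
from bench import bot
st=bot.get_state();q=st["tool_pos"];print(q,st["ft_force"],proj(s,q))
x=bot.snapshot("side");print([(round(d["p"],2),d["pixel"]) for d in bot.mark_of("lid_a_edge","side")])
for a in (.9,.8,.7,.6,.5):print(a,proj(s,lid(p,a,0,.01)))
cv2.imwrite("pics/s3.png",cv2.resize(x["image"][60:260,200:440],None,fx=3,fy=3,interpolation=cv2.INTER_CUBIC)[...,::-1])
E
```

```text
[0.531 0.216 0.111] [ 3.024 -0.084  0.398] [290.739 147.937]
[(0.71, [132.2, 279.1]), (0.5, [158.8, 317.6])]
0.9 [288.946 127.225]
0.8 [285.083 130.346]
0.7 [281.619 133.729]
0.6 [278.592 137.329]
0.5 [276.029 141.099]
```

>>> move_arm(
  series=[
    [0, 0, 0, -0.006, 0, 0.008, 0],
    [0, 0, 0, -0.013, 0, 0.017, 0],
    [0, 0, 0, -0.018, 0, 0.026, 0],
    [0, 0, 0, -0.023, 0, 0.035, 0],
    [0, 0, 0, -0.027, 0, 0.045, 0],
    [0, 0, 0, -0.03, 0, 0.055, 0],
    [0, 0, 0, -0.032, 0, 0.063, 0],
  ],
)

```text
t: 8.37
tool_pos: [0.4992, 0.2221, 0.0473]
tcp_rot: [0.995, -0.097, -0.0, -0.0]
ft_force: [-0.9, 1.0, 1.5]
finger_gap: 0.001
finger_force: 0.9
```

```bash
python3 - <<'E'
from g import *
from bench import bot
st=bot.get_state();q=st["tool_pos"];print(q,st["ft_force"],proj(s,q))
x=bot.snapshot("side");print([(round(d["p"],2),d["pixel"]) for d in bot.mark_of("lid_a_edge","side")],[(round(d["p"],2),d["pixel"]) for d in bot.mark_of("bolt_a_stud","side")])
for a in (.3,.2,.1,0):print(a,proj(s,lid(p,a,0,.01)))
cv2.imwrite("pics/s3.png",cv2.resize(x["image"][90:230,220:380],None,fx=4,fy=4,interpolation=cv2.INTER_CUBIC)[...,::-1])
E
```

```text
[0.499 0.222 0.047] [-0.949  1.043  1.464] [281.894 165.569]
[(0.65, [158.5, 269.5])] [(0.53, [162.0, 266.8])]
0.3 [272.376 148.956]
0.2 [271.305 152.949]
0.1 [270.74  156.925]
0 [270.675 160.84 ]
```

View pics/s3.png

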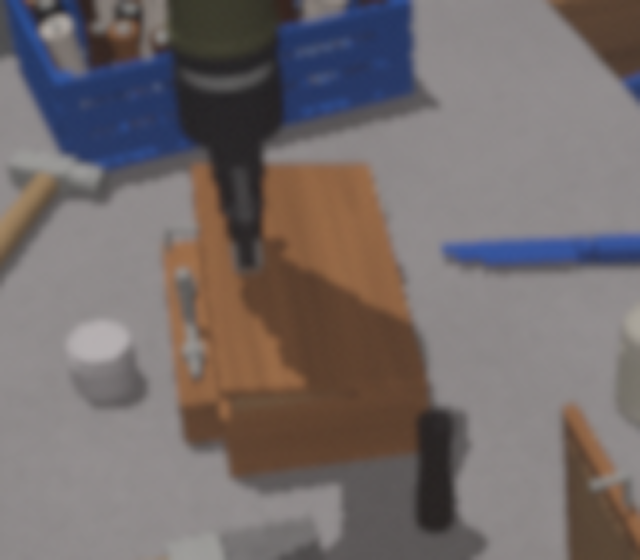

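The lid is almost down, with a thin gap at the front edge. I'll press it the rest of the way slowly.

>>> move_arm(
  series=[
    [0, 0, 0, -0.001, 0, 0.004, 0],
    [0, 0, 0, -0.002, 0, 0.008, 0],
    [0, 0, 0, -0.002, 0, 0.012, 0],
    [0, 0, 0, -0.002, 0, 0.015, 0],
    [0, 0, 0, -0.002, 0, 0.015, 0],
  ],
)

```text
t: 8.93
tool_pos: [0.4971, 0.2221, 0.0321]
tcp_rot: [0.995, -0.097, -0.0, 0.0]
ft_force: [-0.0, -0.4, 0.7]
finger_gap: 0.001
finger_force: 0.0
```

>>> move_arm(
  series=[
    [0, 0, 0, 0, 0, 0.003, 0],
    [0, 0, 0, 0, 0, 0.005, 0],
    [0, 0, 0, 0, 0, 0.005, 0],
  ],
)

```text
t: 9.18
tool_pos: [0.4973, 0.2222, 0.0312]
tcp_rot: [0.995, -0.097, 0.001, 0.0]
ft_force: [-6.5, -3.5, 35.1]
finger_gap: 0.002
finger_force: 17.4
```

Shut: 35 N of firm contact at TCP z 0.031, so the tip sits 39 mm above the TCP. I'll lift, move to the -y side of the stud and look.

>>> move_arm(
  series=[
    [0, 0, 0, 0, 0, -0.01, 0],
    [0, 0, 0, 0, 0, -0.04, 0],
    [0, 0, 0, 0, 0, -0.075, 0],
    [0, 0, 0, -0.023, 0.03, -0.075, 0],
    [0, 0, 0, -0.046, 0.057, -0.075, 0],
    [0, 0, 0, -0.046, 0.057, -0.075, 0],
  ],
)

```text
t: 9.68
tool_pos: [0.432, 0.1675, 0.1024]
tcp_rot: [0.995, -0.098, -0.005, 0.005]
ft_force: [-0.7, -1.0, -1.3]
finger_gap: -0.004
finger_force: 0.0
```

```bash
python3 - <<'E'
from g import *
from bench import bot
from scipy.spatial.transform import Rotation as R
st=bot.get_state();q=st["tool_pos"];c,s_=np.cos(p[2]),np.sin(p[2])
d=q[:2]-p[:2];print("case xy",c*d[0]+s_*d[1],-s_*d[0]+c*d[1],q[2],st["ft_force"],st["t"])
P=np.eye(4);P[:3,:3]=R.from_quat(st["tcp_rot"]).as_matrix();P[:3,3]=q
w=bot.snapshot("wrist");M=P@w["mount"]
a=w["image"]
x=bot.snapshot("side")
for n in ("lid_a_edge","bolt_a_stud"):
  for cam,im,PP in (("side",x,None),("wrist",w,M)):
    for d in bot.mark_of(n,cam):
        v,u=d["pixel"]; z=.07 if "lid" in n else .095
        r=atz(im,u,v,z,PP)[:2]-p[:2];print(n,cam,round(d["p"],2),d["pixel"],"case",c*r[0]+s_*r[1],-s_*r[0]+c*r[1])
b=cv2.resize(x["image"][90:230,220:380],None,fx=3,fy=3,interpolation=cv2.INTER_CUBIC)
a=cv2.resize(a,(320*2-320,200)) if 0 else a[:,150:490]
o=np.zeros((420,830,3),np.uint8)[:, :800];o[:400,:340]=a;o[:420,340:800]=b[:420,:460]
cv2.imwrite("pics/m.png",o[...,::-1])
E
```

```text
case xy -0.09788007489844487 -0.06786960621588076 0.1024249944445507 [-0.705 -1.006 -1.257] 9.6833
lid_a_edge side 0.71 [157.6, 264.8] case -0.09156298785664434 0.019513725511214254
lid_a_edge side 0.59 [161.0, 270.4] case -0.07589632881569029 -0.0006184567501333182
lid_a_edge side 0.35 [160.3, 320.4] case 0.07535307102084449 -0.026728195934218706
lid_a_edge wrist 0.6 [180.4, 224.9] case -0.07614591651900214 -0.0015476016817738778
bolt_a_stud side 0.61 [159.6, 266.1] case -0.08804385121249182 -0.02323093509362111
bolt_a_stud side 0.46 [189.7, 378.6] case 0.2038817488493489 -0.21378954459559424
bolt_a_stud wrist 0.87 [209.9, 231.7] case -0.08945463984273287 -0.011705519344433557
```

View pics/m.png

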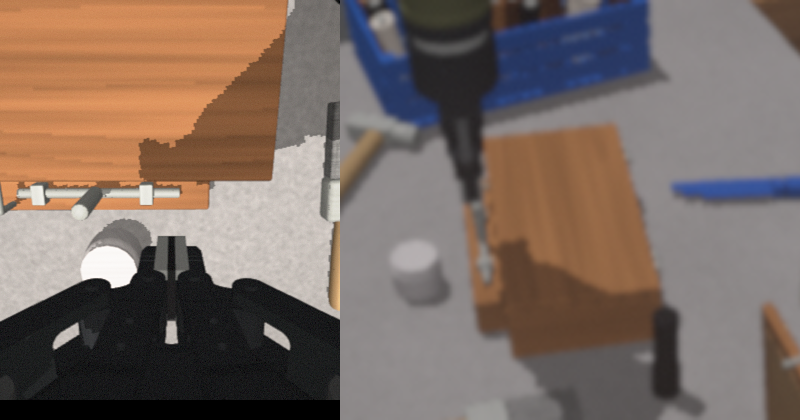

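Lid shut. In the wrist picture the stud top at (232, 210) puts it at case (-0.089, -0.012), so the bolt is about 8 mm in. Next I'll lower the finger beside it.

>>> move_arm(
  series=[
    [0, 0, 0, 0, 0, 0, 0],
    [0, 0, 0, 0, 0, 0.02, 0],
    [0, 0, 0, 0, 0, 0.04, 0],
    [0, 0, 0, 0, 0, 0.055, 0],
    [0, 0, 0, 0, 0, 0.062, 0],
    [0, 0, 0, 0, 0, 0.062, 0],
    [0, 0, 0, 0, 0, 0.062, 0],
  ],
)

```text
t: 10.57
tool_pos: [0.4414, 0.1754, 0.0406]
tcp_rot: [0.995, -0.097, -0.0, 0.0]
ft_force: [-0.2, -0.0, -0.3]
finger_gap: 0.006
finger_force: 0.0
```

```bash
python3 - <<'E'
from g import *
from bench import bot
st=bot.get_state();q=st["tool_pos"];c,s_=np.cos(p[2]),np.sin(p[2])
d=q[:2]-p[:2];print("case xy",c*d[0]+s_*d[1],-s_*d[0]+c*d[1],q[2],st["ft_force"],st["t"])
E
```

```text
case xy -0.09019725276533594 -0.05831510972431189 0.040618330211140974 [-0.226 -0.037 -0.339] 10.5667
```

>>> move_arm(
  series=[
    [0, 0, 0, 0.001, -0.008, 0, 0],
    [0, 0, 0, 0.001, -0.016, 0, 0],
    [0, 0, 0, 0.001, -0.023, 0, 0],
    [0, 0, 0, 0.001, -0.029, 0, 0],
    [0, 0, 0, 0.001, -0.034, 0, 0],
    [0, 0, 0, 0.001, -0.039, 0, 0],
    [0, 0, 0, 0.001, -0.044, 0, 0],
    [0, 0, 0, 0.001, -0.048, 0, 0],
    [0, 0, 0, 0.001, -0.051, 0, 0],
    [0, 0, 0, 0.001, -0.051, 0, 0],
  ],
)

```text
t: 11.4
tool_pos: [0.4522, 0.226, 0.0407]
tcp_rot: [0.995, -0.097, 0.0, -0.0]
ft_force: [-0.3, -0.6, 0.3]
finger_gap: 0.0
finger_force: 0.2
```

>>> move_arm(
  series=[
    [0, 0, 0, 0, -0.002, 0, 0],
    [0, 0, 0, 0, -0.004, 0, 0],
    [0, 0, 0, 0, -0.006, 0, 0],
    [0, 0, 0, 0, -0.006, 0, 0],
  ],
)

```text
t: 11.73
tool_pos: [0.4532, 0.2313, 0.0406]
tcp_rot: [0.995, -0.097, 0.0, -0.0]
ft_force: [0.2, -0.9, 0.7]
finger_gap: -0.001
finger_force: 0.7
```

>>> move_arm(
  series=[
    [0, 0, 0, 0, -0.002, 0, 0],
    [0, 0, 0, 0, -0.004, 0, 0],
    [0, 0, 0, 0, -0.005, 0, 0],
    [0, 0, 0, 0, -0.005, 0, 0],
  ],
)

```text
t: 12.07
tool_pos: [0.4537, 0.2341, 0.0406]
tcp_rot: [0.995, -0.097, -0.001, 0.001]
ft_force: [-0.8, -4.7, 2.9]
finger_gap: 0.002
finger_force: 2.4
```

```bash
python3 - <<'E'
from g import *
from bench import bot
from scipy.spatial.transform import Rotation as R
st=bot.get_state();q=st["tool_pos"];c,s_=np.cos(p[2]),np.sin(p[2])
d=q[:2]-p[:2];print("case xy",c*d[0]+s_*d[1],-s_*d[0]+c*d[1],q[2],st["ft_force"],st["t"])
P=np.eye(4);P[:3,:3]=R.from_quat(st["tcp_rot"]).as_matrix();P[:3,3]=q
w=bot.snapshot("wrist");M=P@w["mount"];x=bot.snapshot("side")
for cam,im,PP in (("side",x,None),("wrist",w,M)):
    for d in bot.mark_of("bolt_a_stud",cam):
        v,u=d["pixel"];r=atz(im,u,v,.095,PP)[:2]-p[:2];print(cam,round(d["p"],2),d["pixel"],"case",c*r[0]+s_*r[1],-s_*r[0]+c*r[1])
cv2.imwrite("pics/w9.png",cv2.resize(w["image"][120:320,220:420],None,fx=3,fy=3)[...,::-1])
E
```

```text
case xy -0.08938720014772587 0.001605561323707868 0.04055943818456494 [-0.794 -4.721  2.855] 12.0667
wrist 0.78 [274.0, 281.7] case -0.091629694573746 0.01960841974604946
```

>>> move_arm(
  series=[
    [0, 0, 0, 0, -0.002, 0, 0],
    [0, 0, 0, 0, -0.003, 0, 0],
    [0, 0, 0, 0, -0.003, 0, 0],
  ],
)

```text
t: 12.52
tool_pos: [0.4536, 0.2342, 0.0405]
tcp_rot: [0.995, -0.098, -0.001, 0.004]
ft_force: [-0.8, -9.1, 4.7]
finger_gap: 0.001
finger_force: 4.8
```

The force rose to 9 N with no further movement, so the bolt is at its end stop. I'll back off, lift, check and hand in.

>>> move_arm(
  series=[
    [0, 0, 0, 0, 0.01, 0, 0],
    [0, 0, 0, 0, 0.025, 0, 0],
    [0, 0, 0, 0, 0.025, -0.03, 0],
    [0, 0, 0, 0, 0.03, -0.065, 0],
    [0, 0, 0, 0, 0.05, -0.1, 0],
    [0, 0, 0, 0, 0.07, -0.12, 0],
    [0, 0, 0, 0, 0.07, -0.12, 0],
    [0, 0, 0, 0, 0.07, -0.12, 0],
  ],
)

```text
t: 13.18
tool_pos: [0.4423, 0.1705, 0.1618]
tcp_rot: [0.995, -0.098, 0.002, -0.001]
ft_force: [-1.3, -0.1, 0.5]
finger_gap: 0.002
finger_force: 0.0
```

```bash
python3 - <<'E'
from g import *
from bench import bot
from scipy.spatial.transform import Rotation as R
st=bot.get_state();q=st["tool_pos"];c,s_=np.cos(p[2]),np.sin(p[2]);print(q,st["ft_force"],st["t"])
P=np.eye(4);P[:3,:3]=R.from_quat(st["tcp_rot"]).as_matrix();P[:3,3]=q
w=bot.snapshot("wrist");M=P@w["mount"]
ok=0
for n,z in (("bolt_a_stud",.095),("lid_a_edge",.07)):
    for d in bot.mark_of(n,"wrist"):
        v,u=d["pixel"];r=atz(w,u,v,z,M)[:2]-p[:2];y=-s_*r[0]+c*r[1];print(n,round(d["p"],2),"case",c*r[0]+s_*r[1],y)
        if n[0]=="b" and d["p"]>.5 and y>.016: ok=1
if ok: print(bot.hand_in())
E
```

```text
[0.442 0.17  0.162] [-1.296 -0.15   0.47 ] 13.1833
lid_a_edge 0.96 case -0.0755308061782393 -0.0010712989886713375
```

```bash
python3 - <<'E'
from g import *
from bench import bot
from scipy.spatial.transform import Rotation as R
st=bot.get_state();q=st["tool_pos"];c,s_=np.cos(p[2]),np.sin(p[2])
P=np.eye(4);P[:3,:3]=R.from_quat(st["tcp_rot"]).as_matrix();P[:3,3]=q
w=bot.snapshot("wrist");M=P@w["mount"]
x=bot.snapshot("side")
for cam,im,PP in (("side",x,None),("wrist",w,M)):
    for d in bot.mark_of("bolt_a_stud",cam):
        v,u=d["pixel"];r=atz(im,u,v,.095,PP)[:2]-p[:2];print(cam,round(d["p"],2),"case",c*r[0]+s_*r[1],-s_*r[0]+c*r[1])
u,v=proj(w,W(p,-.089,.02,.095),M).astype(int);print(u,v)
cv2.imwrite("pics/fin.png",cv2.resize(w["image"][100:300,180:440],None,fx=3,fy=3)[...,::-1])
E
```

```text
side 0.52 case -0.08527393505687467 0.020490079058382335
wrist 0.87 case -0.09302927665225362 0.02362826572515558
220 196
```

View pics/fin.png

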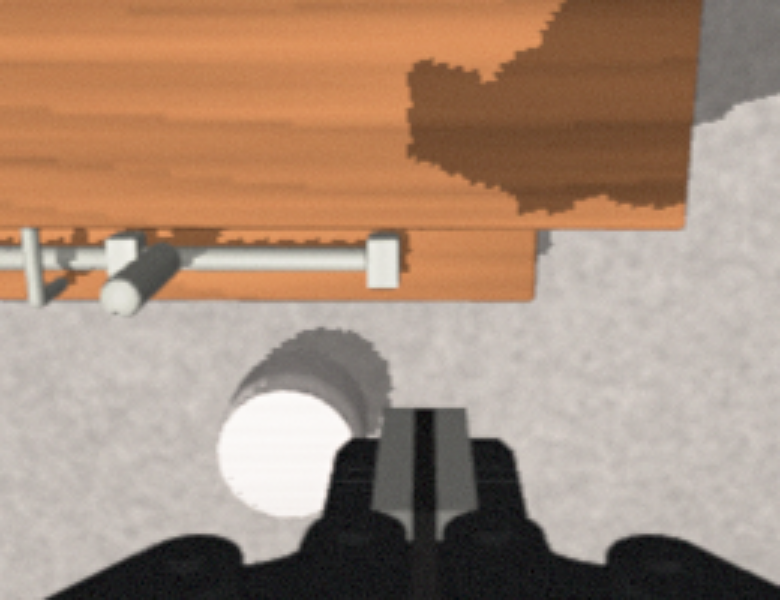

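The picture shows the lid flat and the bolt through the keeper (crop col 35). The stud is across at (122, 297), and the gripper is touching nothing.

```bash
python3 -c "
from bench import bot
print(bot.hand_in())"
```

```text
the job is handed in; nothing more can be done
None
```

The knife's case is shut and its bolt is fully across through the keeper; the job was handed in at about 13 s, with no verdict returned.

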